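Load and pin shut a clamshell sample jig

TASK

Stand the steel sample cell upright in the round bore of the open clamshell jig, all the way down, and let go of it; swing the jig's cover shut over it; then push the locking pin down through the hole in the cover into the base, until its collar presses the springy cover fully shut. Finish while still holding the pin by its knob and pressing it down, because the cover lifts again as soon as the pressing stops. Leave the jar, the brass weight and the white dish where they are.

Things in the scene. Friction and masses are not known exactly. Their poses are not given: they have to be found in the camera images.
- jig: Fixed aluminium clamshell base, 160 x 80 x 44 mm high. Origin on the bench under the centre of the bore. Its x axis (level) points from the bore to the hinge, z up; the block runs from 85 mm on the -x side of the origin to 75 mm on the +x side, and 40 mm to each side in y.
- bore (a point): Centre of the mouth of the round blind bore for the sample cell, in the base's top face, 44 mm above the bench. Bore diameter 32 mm, 38 mm deep, floor 6 mm above the bench, 2 mm chamfer.
- pin_hole (a point): Centre of the mouth of the blind hole for the locking pin, in the base's top face, 44 mm above the bench and 55 mm from the bore on the side away from the hinge. Diameter 12 mm, 38 mm deep, 2 mm chamfer.
- hinge_line (a point): Middle of the cover's hinge axis, 46 mm above the bench (level with the underside of the shut cover), 75 mm from the bore along the jig's +x. The axis is level and runs along the jig's y.
- cover_swing (a joint): Swing of the cover's hinge strap (rad): 0 swung down to its stop, about 1.5 upright, at most 2.05; starts at 1.6 to 1.9. When steep it stays where it is left; below about 0.8 it falls down by its own weight (0.3 kg). The cover's angle above level is cover_swing + cover_lift.
- cover_lift (a joint): How far springs in the hinge lift the cover beyond the swing (rad): 0.06 when not pressed, 0 pressed fully shut. So with the cover swung down, its free side still gapes: its hole, in line with the pin hole, is 8 mm higher than when shut. Pressing it fully shut takes about 6 to 9 N at that hole; it springs up when the pressing stops.
- cover_edge (a point): Middle of the cover's free edge, on the outer (upper when shut) face. The cover: aluminium plate, 165 mm long from the hinge axis, 80 mm wide, 10 mm thick; shut, its top is 56 mm above the bench. It has a 33 x 27 mm window centred 77 mm from the hinge, through which the cell's neck passes, and a 16 mm round hole 130 mm from the hinge, over the pin hole.
- cell: Loose steel sample cell, 74 mm tall, about 0.12 kg: a round body 30 mm in diameter and 38 mm high with, above it, a neck 14 mm in diameter and 36 mm high to hold it by. Origin at the centre of its underside, z up along it. It starts upright in the shallow hole (floor 4 mm above the bench) of the lower, wider grey stand (76 x 76 x 24 mm).
- pin: Loose steel locking pin, 90 mm long, 0.09 kg: stem 10 mm thick, 48 mm long with a tapered foot; collar 34 mm wide, 6 mm thick; knob 22 mm wide, 36 mm high to hold it by. Origin at the foot, z up along it. It starts upright in the hole (floor 5 mm above the bench) of the taller, narrower grey stand. Pressed home on the fully shut cover, its foot is 8 mm above the bench.
- cell_stand: Fixed grey stand, 76 x 76 x 24 mm, in which the cell starts. Origin at the centre of its underside.
- pin_stand: Fixed grey stand, 60 x 60 x 45 mm, in which the pin starts. Origin at the centre of its underside. The two stands may change places.
- jar: Amber glass jar with a white cap, 52 mm in diameter, 70 mm tall; to be left alone. Origin at the centre of its underside.
- weight: Brass calibration weight, 40 mm in diameter, 42 mm tall; to be left alone. Origin at the centre of its underside.
- crucible_dish: Low white ceramic dish, 66 mm in diameter, 12 mm tall; to be left alone. Origin at the centre of its underside.

How it is judged:
On the way, in this order (a step that is already met when the one before it is completed fails the run):
1. the cell stands fully down in the bore, let go of, while the cover is still open (horizontal distance between cell and bore below 0.004 m and z of cell in the frame of jig below 0.009 m and angle between cell's own z axis and vertical below 0.06 rad and value of joint cover_swing above 0.8 rad and contact force between cell and the fingers below 0.3 N), for 0.2 s.
2. the cover is swung down to its stop over the cell (horizontal distance between cell and bore below 0.004 m and z of cell in the frame of jig below 0.009 m and angle between cell's own z axis and vertical below 0.06 rad and value of joint cover_swing below 0.04 rad), for 0.2 s.
3. the pin has passed through the cover into the base (all of step 2 and horizontal distance between pin and pin_hole below 0.005 m and z of pin in the frame of jig below 0.026 m and angle between pin's own z axis and vertical below 0.1 rad), for 0.1 s.
At the end, for the whole second after the job is handed in: Cell upright (0.06 rad) in the bore, within 4 mm of its axis, underside below 9 mm; pin foot below 11.5 mm, within 5 mm of its hole's axis; cover swing below 0.02 and lift below 0.018 rad; fingers on the pin (over 3 N) and pin pressing on the jig (over 4 N) (horizontal distance between cell and bore below 0.004 m and z of cell in the frame of jig below 0.009 m and angle between cell's own z axis and vertical below 0.06 rad and value of joint cover_swing below 0.02 rad and value of joint cover_lift below 0.018 rad and horizontal distance between pin and pin_hole below 0.005 m and z of pin in the frame of jig below 0.0115 m and angle between pin's own z axis and vertical below 0.1 rad and contact force between pin and jig above 4 N and contact force between the fingers and pin above 3 N); the arm keeps its last pose, push and grip.
It fails at once if the jar is pushed away (over 30 mm) (distance of jar from where it was at the start of the episode above 0.03 m).
It fails at once if the brass weight is pushed away (over 30 mm) (distance of weight from where it was at the start of the episode above 0.03 m).
It fails at once if the white dish is pushed away (over 30 mm) (distance of crucible_dish from where it was at the start of the episode above 0.03 m).
It also fails if it takes over 72 s, if anything falls off the work surface, if the arm or the gripper's body presses on something with over 40 N, if the wrist force passes 120 N, or if a joint passes its speed limit or range.

ROBOT

A 7-joint arm with a two-finger parallel gripper is mounted at the origin on the work surface. World frame = base frame: x ahead of the robot, y to its left, z up, the work surface at z = 0. Lengths are in m, angles in rad, forces in N, time in s.
With the tool pointing down it reaches from about 0.425 to 0.875 m from the base axis. Payload 8.4 kg.
Tool frame: the origin (TCP) lies midway between the tips of the shut fingers; the grasp point (between the pads) lies 19 mm behind it; z points along the fingers, y is the line along which they close (so a half turn about z gives the same grasp; the last joint's range is limited). The gripper opens to 87 mm and grips with 3 to 60 N. Pads are 19 mm wide; open, the fingers measure 117 mm over their backs; the gripper's body (75 mm by 190 mm) begins 51 mm behind the grasp point.
Start: joints at [1.036, 0.333, 0.04, 1.465, -0.013, 1.343, -0.059], TCP at [0.274, -0.589, 0.223] pointing down, gripper open.
Joint ranges: [-2.58, 2.58], [-0.38, 2.09], [-1.3, 1.39], [0.25, 2.4], [-1.5, 4.64], [0.08, 2.09], [-2.65, 2.65]. Speed limits (rad/s): [2.22, 2.22, 2.79, 2.79, 3.14, 3.14, 3.14].

INTERFACE

Orientations are given as a rotation vector (axis times angle).
In Python, from plant import state, viewer, manip gives the robot as it stands.
- The arm moves only by the shell command python3 -m creep 'ROWS'. ROWS is JSON, a list that holds one entry, the list of rows, each a list of 5 numbers: the shift along the tool's x, y, z in cm, then the turn about the tool's z in degrees, then the gripper's target within -1 to 1 (shut at 1, half-way at 0, fully open at -1). In form: [[[tx, ty, tz, yaw, gripper], ...]]. A call has 1 to 12 rows; each row shifts and turns the commanded pose from where the row before left it, along the tool's axes as they then stand; what a row does not reach is not made up. A row lasts 1/8 s, in which the tool goes at most 62.5 mm and 10.7 degrees, less where a joint would pass 70% of its speed; a pose out of reach is approached as far as the arm can. A call is refused whole if a number of a shift passes 6.25 or a number of a turn 10.7, either way. A call with a gripper value outside its range is refused whole. The fingers move at their own pace and stop on an object; the grip force is fixed at half the most. Time passes only in rows, so rows that do not move let the fingers close. It gives the time, the measured TCP pose, the force, the opening and the grip force at its end, in the units of the state.
- state(): the state, without advancing time (a new reading comes with each control period).
- viewer.camera(name): name is "side" or "top"; returns a dict with "image" (384x512x3 uint8, red, green, blue), "z_map" (384x512 float32, m along the optical axis (not along the pixel's ray), 0 where there is no reading), "intrinsics" (3x3 intrinsics, pixels), "eye" and "attitude" of the camera in the world. Camera axes: x right, y down, z forward; pixel columns grow to the right and rows downward; lengths in m; the calibration is good to about 2 mm. A picture is of the moment at which its call begins.
- manip.job_done(): hands the job in; it is judged then, once.
The state is a dict: "clock": time; "qpos": joint angles; "joint_vel": joint speeds; "joint_torque": joint torques, N m; "tcp_pos": TCP position; "tcp_rot": TCP orientation; "wrist_force": force on the tool from outside, world axes, zero at the start; "wrist_torque": the same for the moment, N m; "width": finger opening in m; "gripper_force": force on a finger pad.
Only numpy, scipy, OpenCV 4.12 (cv2) and the standard library are available. Lean on these libraries where they do the work, as an engineer would, in place of code of your own. Each camera call takes 0.05 s, during which the arm holds its last target. There are 200 camera calls.

## Working session

There is one attempt and no reset: what is moved stays moved. The work goes in short steps, Python scripts to look and compute and a shell command to move; the robot and the scene stay as the last step left them, time stands still between calls to the robot, and variables do not carry over. Pictures are saved under pics/ and viewed, at most 10 in all, crops included, and the job is handed in when it is done.

```bash
ls; mkdir -p pics; cat > h.py <<'E'
import numpy as np, cv2
from plant import state, viewer, manip
from scipy.spatial.transform import Rotation as R
def cam(n,save=None):
    c=viewer.camera(n)
    if save: cv2.imwrite('pics/'+save,c['image'][:,:,::-1])
    A=np.array(c['attitude'],float)
    A=R.from_rotvec(A).as_matrix() if A.shape==(3,) else A
    c['A']=A; c['eye']=np.array(c['eye']); c['K']=np.array(c['intrinsics']); return c
def cloud(c):
    v,u=np.mgrid[0:384,0:512]; K=c['K']; z=c['z_map']
    p=np.stack([(u-K[0,2])/K[0,0]*z,(v-K[1,2])/K[1,1]*z,z],-1)
    return p@c['A'].T+c['eye']
def ray(c,u,v,h):
    K=c['K']; d=c['A']@np.array([(u-K[0,2])/K[0,0],(v-K[1,2])/K[1,1],1.]); return c['eye']+d*(h-c['eye'][2])/d[2]
def proj(c,p):
    q=(np.array(p)-c['eye'])@c['A']; K=c['K']; return K[0,0]*q[...,0]/q[...,2]+K[0,2],K[1,1]*q[...,1]/q[...,2]+K[1,2]
E
python3 - <<'E'
from h import *
s=state(); print(s)
for n in('top','side'):
    c=cam(n,n+'0.png'); print(n,c['K'],c['eye'],c['attitude']); np.savez(n+'0.npz',**{k:c[k] for k in('image','z_map','K','eye','A')})
a=cv2.imread('pics/top0.png')
E
```

```text
pics
{'clock': 0.0, 'qpos': array([ 1.03581295,  0.33390291,  0.03983315,  1.46627571, -0.01338206,
        1.34328568, -0.05847258]), 'joint_vel': array([ 0.00028708, -0.00042979, -0.00079775, -0.00026494,  0.00092239,
        0.00078203, -0.00116394]), 'joint_torque': array([ 4.77939066e-04, -6.56359577e+01,  1.33546192e+00, -4.03795588e+01,
       -5.98423253e-02,  4.49201139e-02,  2.35266243e-04]), 'tcp_pos': array([ 0.27417123, -0.58883128,  0.22166171]), 'tcp_rot': array([-3.06578940e+00, -6.78870984e-01,  7.17160568e-04]), 'wrist_force': array([0.98764457, 0.53595087, 0.26345372]), 'wrist_torque': array([-0.02534479,  0.00684817, -0.0038646 ]), 'gripper_force': 0.0, 'width': 0.08692085115060003}
top [[391.84608594   0.         261.3284448 ]
 [  0.         391.84608594 189.38050033]
 [  0.           0.           1.        ]] [ 0.36963506 -0.11670701  0.901354  ] [-2.0287008   2.18059187 -0.23909675]
side [[357.50714851   0.         253.04035767]
 [  0.         357.50714851 198.99219689]
 [  0.           0.           1.        ]] [ 0.52328401 -0.68528584  0.46693882] [-2.1813508   0.05720932 -0.05391721]
```

View pics/top0.png

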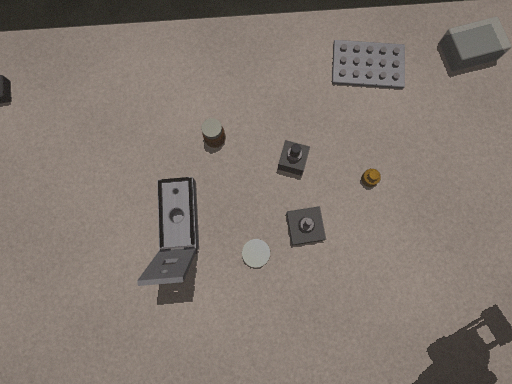

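View pics/side0.png

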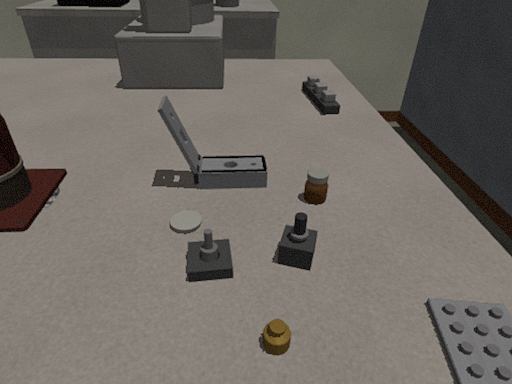

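The top view shows the jig at (177,215) with its pin hole at (176,191) and the cover open below it. The pin stand is at (294,157), the cell stand at (306,226), the jar at (213,130), the dish at (256,253) and the weight at (372,177).

```bash
python3 - <<'E'
from h import *
c=dict(np.load('top0.npz')); s=dict(np.load('side0.npz'))
P=cloud(c); Q=cloud(s); z=P[...,2]
def blob(P,lo,hi,seed,r=45,name=''):
    m=((P[...,2]>lo)&(P[...,2]<hi)).astype(np.uint8)
    v,u=np.mgrid[0:384,0:512]; m[(abs(u-seed[0])>r)|(abs(v-seed[1])>r)]=0
    n,l,st,ce=cv2.connectedComponentsWithStats(m); 
    if n<2: print(name,'none');return
    i=1+np.argmin(np.hypot(*(ce[1:]-seed).T)-0.05*st[1:,4]); mm=l==i
    p=P[mm]; rect=cv2.minAreaRect((p[:,:2]*1000).astype(np.float32))
    print(name,st[i,4],ce[i].round(1),'mean',p.mean(0).round(4),'rect',np.round(rect[0],1),np.round(rect[1],1),round(rect[2],1))
print('floor',np.median(z))
blob(P,.038,.050,(177,215),name='jigtop')
blob(P,.018,.030,(306,226),30,'cellstand')
blob(P,.038,.050,(294,157),25,'pinstand')
for n,sd,h,r in(('cell',(306,226),.030,22),('pin',(294,155),.055,22),('jar',(213,130),.06,22),('weight',(372,177),.03,20),('dish',(256,253),.006,22)): blob(P,h,.2,sd,r,n)
blob(P,.085,.2,(294,155),22,'knobtop')
blob(P,.07,.2,(306,226),22,'necktop')
blob(Q,.085,.2,(300,220),30,'knob side')
blob(Q,.068,.2,(209,235),25,'neck side')
m=(z>.06)&(np.mgrid[0:384,0:512][0]>235)&(np.mgrid[0:384,0:512][1]<205)&(np.mgrid[0:384,0:512][1]>130)
p=P[m]; print('cover',m.sum(),p.min(0),p.max(0),'top pts',p[p[:,2]>p[:,2].max()-.008].mean(0))
cc=p.mean(0);print(cc,np.linalg.svd(p-cc,full_matrices=False)[2][2])
for px in((177,215),(176,191)): print(px,ray(c,*px,.044))
img=cv2.imread('pics/top0.png'); cv2.imwrite('pics/z1.png',np.hstack([cv2.resize(img[165:295,125:215],None,fx=4,fy=4,interpolation=2),cv2.resize(img[135:265,270:340],None,fx=4,fy=4,interpolation=2)]))
E
```

```text
floor -0.0014933808169637075
jigtop 2413 [176.1 213.9] mean [0.5217 0.0649 0.043 ] rect [522.5  65.2] [163.   80.7] 0.7
cellstand 973 [305.9 225.2] mean [ 0.4781 -0.2218  0.0225] rect [ 478.8 -222. ] [76.3 76.2] 4.9
pinstand 476 [293.6 156.4] mean [ 0.6347 -0.2066  0.0433] rect [ 638.  -207.6] [60.1 61.2] 70.2
cell 146 [306.7 223.9] mean [ 0.4771 -0.2205  0.0499] rect [ 478.1 -222.3] [27.8 29.1] 40.7
pin 184 [294.8 152.2] mean [ 0.6338 -0.2067  0.0763] rect [ 636.  -207.7] [29.5 28.8] 85.3
jar 325 [211.5 127.8] mean [ 0.7079 -0.0249  0.0677] rect [709.1 -24.3] [46.3 44.5] 21.7
weight 85 [373.5 174.6] mean [ 0.5795 -0.3839  0.0403] rect [ 579.9 -383.9] [21.4 21.5] 84.0
dish 648 [255.7 252.9] mean [ 0.4253 -0.1046  0.0107] rect [ 425.3 -104.2] [60.9 62.6] 85.6
knobtop 83 [295.6 148.5] mean [ 0.6369 -0.2074  0.0929] rect [ 637.  -207.2] [19.7 19.3] 85.6
necktop 32 [308.5 221.5] mean [ 0.4786 -0.2217  0.0765] rect [ 478.6 -221.8] [10.9 10.9] 86.6
knob side 130 [301.1 217.4] mean [ 0.641  -0.2108  0.0935] rect [ 641.4 -208.6] [20.8 21.1] 89.8
neck side 74 [207.8 232.7] mean [ 0.4827 -0.2239  0.076 ] rect [ 482.7 -222. ] [13.6 12.8] 12.9
cover 1407 [ 0.36963506 -0.11670701  0.06008906] [0.43815812 0.10436356 0.901354  ] top pts [ 0.36963506 -0.11670701  0.901354  ]
[0.40046113 0.05720787 0.16631194] [0.94039321 0.30808289 0.14403313]
(177, 215) [0.51832017 0.06279597 0.044     ]
(176, 191) [0.57290418 0.06370779 0.044     ]
```

View pics/z1.png

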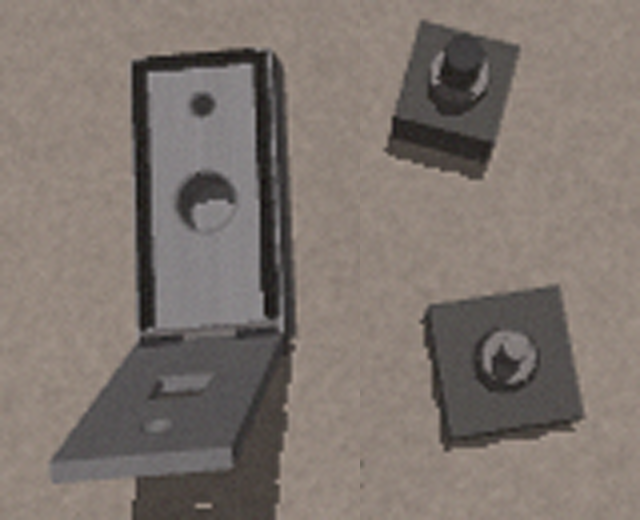

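The crop shows the bore at about full-frame (176.8,215.8), the pin hole at (175.5,191), and the cover leaning back over the robot side with its edge at the bottom. I'll turn the tool square to the world axes and, at the same time, refine the bore, pin hole and cover edge from the saved frames.

```bash
python3 -m creep '[[[0,0,0,8.3,-1],[0,0,0,8.3,-1],[0,0,0,8.4,-1],[0,0,0,0,-1]]]'; python3 - <<'E'
from h import *
for f in('top0','side0'):
    c=dict(np.load(f+'.npz')); P=cloud(c); g=cv2.cvtColor(c['image'],cv2.COLOR_RGB2GRAY)
    top=cv2.inRange(P,(.42,0,.039),(.63,.12,.05)) if 0 else ((P[...,2]>.035)&(P[...,2]<.05)&(abs(P[...,0]-.52)<.1)&(abs(P[...,1]-.065)<.05)).astype(np.uint8)
    for nm,X,h in(('bore',(.518,.064),.044),('hole',(.573,.064),.044)):
        u,v=proj(c,[*X,h]); u,v=float(u),float(v)
        # depth holes: points below top face
        r=.024 if nm=='bore' else .013
        W=np.array([[ray(c,i,j,h)[:2] for i in range(int(u)-22,int(u)+23)] for j in range(int(v)-22,int(v)+23)])
        zz=P[int(v)-22:int(v)+23,int(u)-22:int(u)+23,2]; gg=g[int(v)-22:int(v)+23,int(u)-22:int(u)+23]
        d=np.hypot(W[...,0]-X[0],W[...,1]-X[1])<r
        m=d&(zz<.039); print(f,nm,'px',round(u,1),round(v,1),'depthhole n',m.sum(),'mean',W[m].mean(0).round(4) if m.any() else '', 'ext',(np.ptp(W[m],axis=0)).round(4) if m.any() else '', (W[m].max(0)/2+W[m].min(0)/2).round(4) if m.any() else '')
    ang=[]
    rect=cv2.minAreaRect((P[top>0][:,:2]*1000).astype(np.float32)); print(f,'top rect',np.round(rect[0],1),np.round(rect[1],1),rect[2], 'z',np.median(P[top>0][:,2]))
    m=(P[...,2]>.06)&(P[...,2]<.3)&(P[...,0]>.33)&(P[...,0]<.46)&(P[...,1]>0)&(P[...,1]<.13)
    p=P[m]; print('cover',m.sum(),p.min(0).round(3),p.max(0).round(3)); t=p[p[:,2]>p[:,2].max()-.012]; print('topedge x',np.sort(t[:,0])[[0,-1]].round(3),'y',np.sort(t[:,1])[[0,-1]].round(3),'mean',t.mean(0).round(3))
E
```

```text
clock: 0.6
tcp_pos: [0.2743, -0.589, 0.2221]
tcp_rot: [-3.141, -0.001, 0.001]
wrist_force: [0.6, 0.3, -0.2]
width: 0.0872
gripper_force: 0.0
top0 bore px 176.5 215.2 depthhole n 163 mean [0.5179 0.0648] ext [0.036 0.031] [0.5194 0.0649]
top0 hole px 175.9 191.0 depthhole n 21 mean [0.5731 0.0654] ext [0.0164 0.0112] [0.5765 0.0649]
top0 top rect [522.5  65.2] [163.   80.7] 0.6552185416221619 z 0.042812544282156806
cover 1368 [0.372 0.023 0.06 ] [0.438 0.104 0.199]
topedge x [0.372 0.386] y [0.023 0.104] mean [0.379 0.064 0.195]
side0 bore px 228.5 164.2 depthhole n 45 mean [0.5229 0.0627] ext [0.0264 0.0197] [0.5229 0.0647]
side0 hole px 251.5 163.9 depthhole n 2 mean [0.5767 0.0632] ext [0.0048 0.0001] [0.5767 0.0632]
side0 top rect [520.9  65.1] [173.6  83.1] 0.5457810163497925 z 0.04535259067226205
cover 1020 [0.376 0.021 0.06 ] [0.443 0.106 0.2  ]
topedge x [0.376 0.391] y [0.022 0.105] mean [0.385 0.057 0.195]
```

```bash
python3 -m creep '[[[2.06,-3.67,0.7,0,-1],[2.06,-3.67,0.7,0,-1],[2.06,-3.67,0.7,0,-1],[2.06,-3.67,0.7,0,-1],[2.06,-3.67,0.7,0,-1],[2.06,-3.67,0.7,0,-1],[2.06,-3.67,0.7,0,-1],[2.06,-3.67,0.7,0,-1],[2.06,-3.67,0.7,0,-1],[2.06,-3.67,0.7,0,-1],[0,0,0,0,-1],[0,0,0,0,-1]]]'
```

```text
clock: 2.1
tcp_pos: [0.4802, -0.2229, 0.1525]
tcp_rot: [3.141, 0.003, -0.001]
wrist_force: [-0.2, -0.3, -0.3]
width: 0.0871
gripper_force: 0.0
```

```bash
python3 -m creep '[[[0,0,3,0,-1],[0,0,3,0,-1],[0,0,2.5,0,-1],[0,0,1.7,0,-1],[0,0,0,0,-1],[0,0,0,0,1],[0,0,0,0,1],[0,0,0,0,1],[0,0,0,0,1],[0,0,0,0,1],[0,0,0,0,1],[0,0,0,0,1]]]'
```

```text
clock: 3.6
tcp_pos: [0.4806, -0.2223, 0.0505]
tcp_rot: [-3.142, 0.001, 0.0]
wrist_force: [-0.4, -0.4, -0.3]
width: 0.0249
gripper_force: 0.0
```

```bash
python3 -m creep '[[[0,0,-2,0,1],[0,0,-3,0,1],[0,0,-3,0,1],[0,0,-2,0,1],[0,0,0,0,1]]]'
```

```text
clock: 4.22
tcp_pos: [0.4814, -0.2227, 0.1517]
tcp_rot: [3.141, -0.001, 0.004]
wrist_force: [0.0, 1.0, -1.6]
width: 0.0118
gripper_force: 30.0
```

```bash
python3 - <<'E'
from h import *
c=cam('side'); u,v=map(int,proj(c,[.481,-.222,.12])); print(u,v)
i=c['image'][v-75:v+75,u-90:u+90,::-1]; cv2.imwrite('pics/held.png',cv2.resize(i,None,fx=4,fy=4,interpolation=2))
np.savez('held.npz',**{k:c[k] for k in('image','z_map','K','eye','A')})
E
```

```text
205 211
```

View pics/held.png

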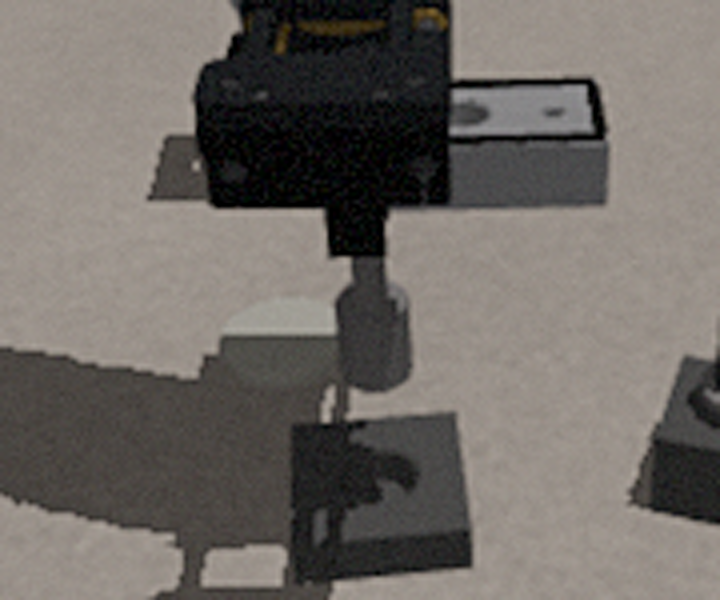

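The cell hangs below the fingertips at about full-frame (208,222), a few mm to the +x side and perhaps slightly tilted. I'll measure its axis.

```bash
cat > axis.py <<'E'
from h import *
def axis(c,xy,zlo,zhi,r=.03):
    P=cloud(c); m=(np.hypot(P[...,0]-xy[0],P[...,1]-xy[1])<r)&(P[...,2]>zlo)&(P[...,2]<zhi)
    v,u=np.nonzero(m); 
    if len(u)==0: print('none'); return
    for row in range(v.min(),v.max()+1,2):
        s=u[v==row]
        if len(s)<2: continue
        a=P[row,s.min()];b=P[row,s.max()]; mid=P[row,int(s.mean())]
        print(row,s.min(),s.max(),'midx',round((a[0]+b[0])/2*1000,1),'w',round((b[0]-a[0])*1000,1),'z',round(mid[2]*1000,1),'y',round(mid[1]*1000,1))
E
python3 - <<'E'
from axis import *
s=state(); print(s['tcp_pos'],s['wrist_force'])
axis(dict(np.load('held.npz')),(.484,-.23),.05,.16)
E
```

```text
[ 0.48066975 -0.22237449  0.15045878] [-0.24428565  0.34821254 -2.73063992]
197 197 211 midx 481.9 w 21.0 z 158.2 y -237.6
199 197 211 midx 481.6 w 21.1 z 154.2 y -237.1
201 203 211 midx 485.0 w 12.5 z 144.4 y -228.6
203 203 211 midx 484.8 w 12.3 z 140.0 y -227.8
205 203 211 midx 484.5 w 12.8 z 137.4 y -229.6
207 201 215 midx 485.0 w 22.7 z 131.9 y -227.4
209 200 216 midx 485.3 w 25.7 z 129.0 y -228.7
211 199 217 midx 485.4 w 28.5 z 125.3 y -229.1
213 199 217 midx 485.4 w 28.4 z 122.6 y -230.7
215 199 217 midx 485.1 w 28.8 z 122.7 y -236.2
217 199 217 midx 484.8 w 29.1 z 119.9 y -237.6
219 200 217 midx 485.8 w 26.9 z 115.1 y -236.7
221 200 217 midx 485.5 w 27.2 z 110.3 y -235.7
223 200 217 midx 485.2 w 27.7 z 107.1 y -236.8
225 200 218 midx 485.6 w 29.1 z 102.8 y -236.5
227 200 218 midx 485.2 w 29.6 z 98.9 y -236.8
229 201 217 midx 485.6 w 25.9 z 95.8 y -238.1
231 202 215 midx 484.7 w 21.2 z 91.6 y -238.0
233 206 211 midx 484.8 w 8.0 z 86.3 y -236.7
```

```bash
python3 -m creep '[[[0.61,-4.79,0,0,1],[0.61,-4.79,0,0,1],[0.61,-4.79,0,0,1],[0.61,-4.79,0,0,1],[0.61,-4.79,0,0,1],[0.61,-4.79,0,0,1],[0,0,1.0,0,1],[0,0,1.0,0,1],[0,0,0,0,1],[0,0,0,0,1]]]'; python3 - <<'E'
from axis import *
c=cam('side'); s=state(); print(s['tcp_pos'],s['wrist_force'])
axis(c,(.522,.055),.05,.16,.035)
u,v=map(int,proj(c,[.52,.065,.08])); print(u,v)
cv2.imwrite('pics/above.png',cv2.resize(c['image'][v-55:v+55,u-75:u+75,::-1],None,fx=5,fy=5,interpolation=2))
E
```

```text
clock: 5.52
tcp_pos: [0.5173, 0.064, 0.1304]
tcp_rot: [3.141, -0.004, -0.001]
wrist_force: [-0.8, -0.4, -1.5]
width: 0.0119
gripper_force: 30.0
[0.51748365 0.06422041 0.13071674] [ 0.97012372  0.26472544 -1.46425797]
121 224 231 midx 518.3 w 15.1 z 160.5 y 47.1
123 223 232 midx 518.2 w 19.5 z 154.7 y 49.9
125 223 232 midx 518.1 w 19.6 z 149.5 y 51.0
127 223 232 midx 518.0 w 19.7 z 145.6 y 49.2
129 223 232 midx 517.9 w 19.8 z 141.1 y 48.7
131 223 232 midx 517.8 w 19.9 z 136.0 y 49.6
133 226 232 midx 521.0 w 13.5 z 126.8 y 59.3
135 226 232 midx 520.8 w 13.6 z 123.4 y 56.1
137 226 232 midx 520.7 w 13.6 z 118.2 y 56.6
139 228 232 midx 522.9 w 9.1 z 112.8 y 57.7
141 224 234 midx 520.5 w 23.2 z 109.0 y 55.2
143 223 235 midx 520.4 w 27.4 z 102.3 y 58.8
145 223 235 midx 520.3 w 27.5 z 101.3 y 50.5
147 223 235 midx 520.2 w 27.6 z 96.3 y 50.6
149 223 235 midx 520.1 w 27.8 z 91.5 y 50.0
151 224 235 midx 521.2 w 25.3 z 85.6 y 51.5
153 224 235 midx 521.1 w 25.4 z 81.5 y 49.6
155 224 235 midx 521.0 w 25.6 z 75.9 y 50.5
157 224 235 midx 520.8 w 25.7 z 70.3 y 51.2
159 226 233 midx 520.8 w 16.3 z 65.2 y 50.9
229 150
```

View pics/above.png

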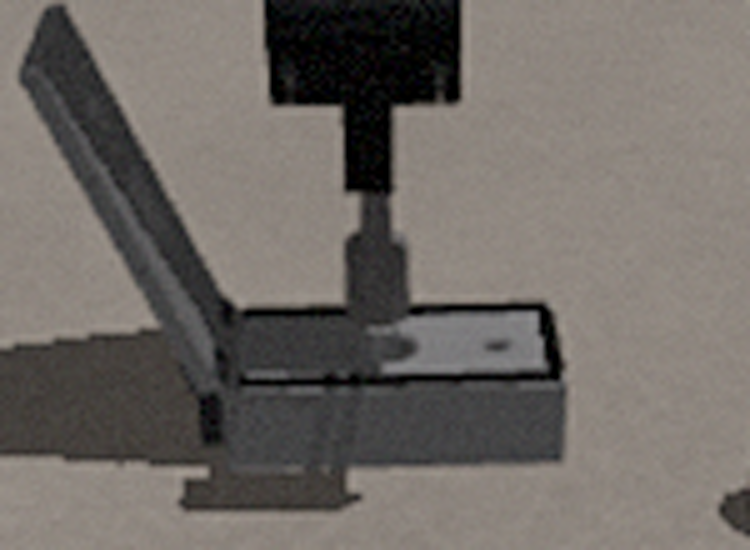

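The cell hangs over the bore; at (237,164) the bore's right rim shows, and the pin hole is at (253.4,164.2).

```bash
python3 - <<'E'
from h import *
c=dict(np.load('side0.npz')); 
for px in((253.4,164.2),(236.7,164.3)): print(px,ray(c,*px,.044).round(4))
g=cv2.GaussianBlur(cv2.cvtColor(c['image'],cv2.COLOR_RGB2GRAY),(1,1),0)
print(g[164,208:270]); print(g[162,208:270])
W=lambda u,v:ray(c,u,v,.044)[:2]
for lo,hi,thr in((217,241,0),(247,259,0)):
    s=np.array([(u,v) for v in range(158,172) for u in range(lo,hi)]); w=np.array([max(0,135.-g[v,u]) for u,v in s]); w[w<25]=0
    print(W(*(w@s/w.sum())).round(4),(w@s/w.sum()).round(1))
P=cloud(c)
for row in range(158,170,3):
    r=P[row]; k=np.nonzero((abs(r[:,2]-.045)<.006)&(abs(r[:,1]-.065)<.045)&(r[:,0]>.43)&(r[:,0]<.63))[0]; print(row,k.min(),k.max(),W(k.min()-.5,row).round(4),W(k.max()+.5,row).round(4))
E
```

```text
(253.4, 164.2) [0.5776 0.0622 0.044 ]
(236.7, 164.3) [0.5376 0.0629 0.044 ]
[116 118 111 118 121 116 113 117 117 115 117 116 112 114 115  99  76  59
  69  65  69  62  61  63  59  57  51  49  54  85 112 119 117 119 116 116
 115 112 111 114 116 114 103  82  58  54  59  85 108 111 117 116 118 126
  99   4   8  43 109 139 132 125]
[118 116 118 115 114 116 115 112 117 117 113 118 118 114 112 114 110  96
  89  78  75  66  54  62  64  66  78  85  95 116 121 119 117 115 119 118
 119 119 116 121 123 121 116 115 110 115 110 113 115 118 122 119 123 116
  77   1   7  57 117 137 129 128]
[0.5199 0.0516] [229.3 166.8]
[0.5746 0.042 ] [252.7 168.5]
158 201 265 [0.4497 0.0969] [0.6094 0.0922]
161 199 265 [0.4457 0.0819] [0.608 0.077]
164 199 266 [0.4467 0.0672] [0.6091 0.0622]
167 200 266 [0.4499 0.0528] [0.6078 0.0478]
```

```bash
python3 -m creep '[[[0.1,-0.05,0.6,0,1],[0,0,0.8,0,1],[0,0,0.6,0,1],[0,0,0.5,0,1],[0,0,0.5,0,1],[0,0,0,0,1]]]'
```

```text
clock: 6.32
tcp_pos: [0.5181, 0.0655, 0.1002]
tcp_rot: [-3.142, 0.001, 0.001]
wrist_force: [-0.7, -0.2, -0.8]
width: 0.0118
gripper_force: 30.0
```

```bash
python3 -m creep '[[[0,0,0.6,0,1],[0,0,0.6,0,1],[0,0,0.6,0,1],[0,0,0.4,0,1],[0,0,0.3,0,1],[0,0,0,0,1]]]'
```

```text
clock: 7.08
tcp_pos: [0.5183, 0.0655, 0.0755]
tcp_rot: [-3.142, 0.001, 0.0]
wrist_force: [-0.8, 0.2, -2.1]
width: 0.0119
gripper_force: 30.0
```

```bash
python3 -m creep '[[[0,0,0.2,0,1],[0,0,0.1,0,1],[0,0,0,0,1],[0,0,0,0,-1],[0,0,0,0,-1],[0,0,0,0,-1],[0,0,-4,0,-1],[0,0,-6,0,-1],[0,0,-6,0,-1],[0,0,0,0,-1]]]'; python3 - <<'E'
from axis import *
c=cam('side','ins.png'); 
axis(c,(.522,.065),.047,.12,.022)
t=cam('top'); P=cloud(t); m=(P[...,2]>.05)&(P[...,2]<.11)&(np.hypot(P[...,0]-.52,P[...,1]-.065)<.03); print(m.sum(),P[m].max(0) if m.any() else '',P[m].mean(0) if m.any() else '')
u,v=map(int,proj(c,[.52,.065,.08]))
cv2.imwrite('pics/ins2.png',cv2.resize(c['image'][v-50:v+50,u-75:u+75,::-1],None,fx=5,fy=5,interpolation=2))
E
```

```text
clock: 8.32
tcp_pos: [0.5207, 0.0661, 0.2375]
tcp_rot: [-3.141, 0.001, -0.013]
wrist_force: [0.1, -0.8, 0.4]
width: 0.0738
gripper_force: 0.0
149 228 232 midx 522.4 w 9.4 z 80.7 y 71.2
151 227 232 midx 521.1 w 11.7 z 80.5 y 61.5
153 228 233 midx 523.4 w 11.7 z 75.1 y 61.7
155 228 233 midx 523.3 w 11.7 z 71.1 y 59.4
157 228 233 midx 523.2 w 11.8 z 65.9 y 59.2
159 228 233 midx 523.1 w 11.9 z 61.0 y 58.6
161 228 233 midx 523.0 w 11.8 z 54.1 y 61.3
163 228 233 midx 522.9 w 11.9 z 49.7 y 59.6
165 223 235 midx 519.2 w 28.3 z 45.3 y 57.8
45 [0.52371434 0.07041686 0.08137385] [0.51583029 0.06322211 0.0710995 ]
```

View pics/ins2.png

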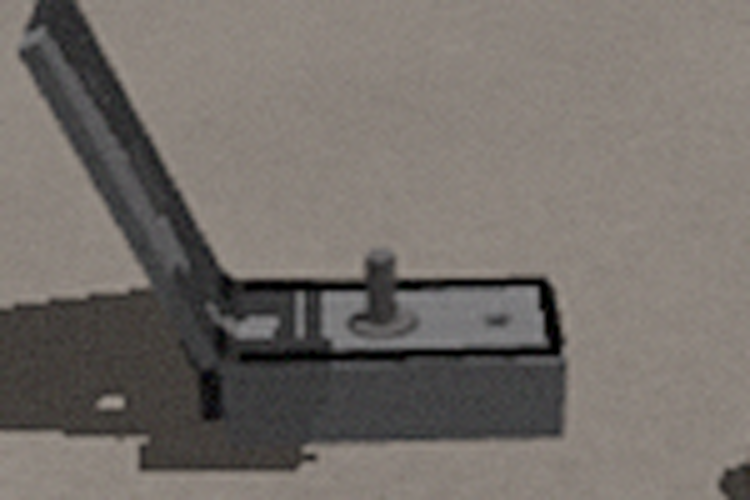

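The cell is fully seated, with its neck at crop (381,285) and its shoulder flush with the top face. Next comes the cover: I'll turn 90° so the open fingers straddle its top edge.

```bash
python3 -c "
from plant import state; print(state()['qpos'])"; python3 -m creep '[[[0,0,0,-10,-1],[0,0,0,-10,-1],[0,0,0,-10,-1],[0,0,0,-10,-1],[0,0,0,-10,-1],[0,0,0,-10,-1],[0,0,0,-10,-1],[0,0,0,-10,-1],[0,0,0,-10,-1],[0,0,0,0,-1]]]';python3 -c "
from plant import state; print(state()['qpos'])"
```

```text
[ 0.18917606  0.09422022 -0.42447385  1.7395624   0.04036564  1.31571469
 -1.81529452]
clock: 9.68
tcp_pos: [0.5175, 0.0653, 0.2308]
tcp_rot: [-2.222, -2.218, 0.003]
wrist_force: [0.9, -0.9, -0.2]
width: 0.0868
gripper_force: 0.0
[ 0.26388275  0.10280021 -0.50497469  1.73806688  0.05058112  1.3167597
 -0.25336345]
```

```bash
python3 -m creep '[[[0,-3,0,0,-1],[0,-3,0,0,-1],[0,-2.5,0,0,-1],[0,-2.2,0,0,-1],[0,0,0,0,-1],[0,0,0,0,-1]]]';python3 - <<'E'
from h import *
print(state()['qpos'])
c=cam('side'); P=cloud(c); m=(P[...,2]>.15)&(P[...,2]<.205)&(P[...,0]>.3)&(P[...,0]<.5)&(P[...,1]>-.02)&(P[...,1]<.13); print(m.sum(),P[m].min(0),P[m].max(0))
u,v=map(int,proj(c,[.43,.065,.18])); cv2.imwrite('pics/cov.png',cv2.resize(c['image'][max(0,v-55):v+60,u-75:u+75,::-1],None,fx=5,fy=5,interpolation=2))
E
```

```text
clock: 10.42
tcp_pos: [0.4117, 0.0655, 0.2323]
tcp_rot: [-2.225, -2.218, 0.0]
wrist_force: [0.3, 1.2, -0.8]
width: 0.087
gripper_force: 0.0
[ 0.29432497 -0.14107618 -0.49938946  1.95003204 -0.06971852  1.31633377
 -0.18614334]
430 [0.37639699 0.02276964 0.150027  ] [0.40660103 0.10562292 0.20030887]
```

View pics/cov.png

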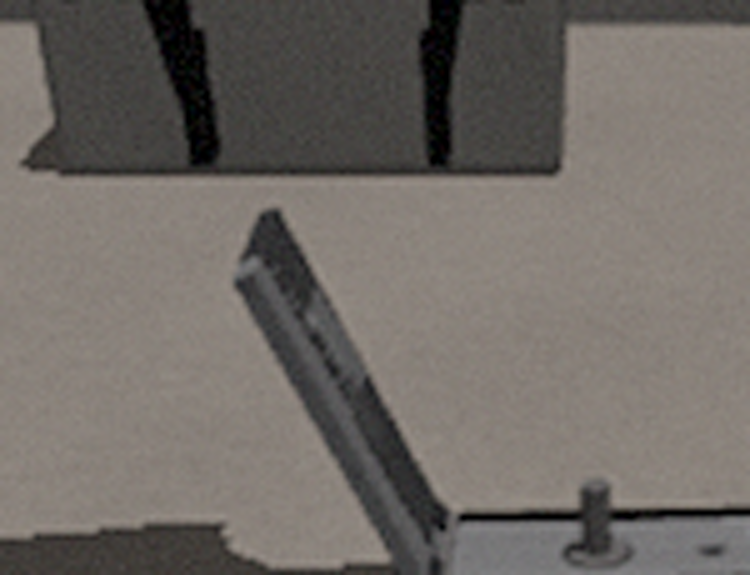

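The left finger at (203,160) in the crop is behind the cover edge at (255,240). I'll lower the fingers to straddle it.

```bash
python3 -m creep '[[[0,-0.3,1,0,-1],[0,0,1.5,0,-1],[0,0,1.5,0,-1],[0,0,1,0,-1],[0,0,0,0,-1]]]';python3 -c "
from plant import state; print(state()['qpos'])"
```

```text
clock: 11.1
tcp_pos: [0.4078, 0.0655, 0.1816]
tcp_rot: [-2.221, -2.22, 0.002]
wrist_force: [-0.5, -0.2, -0.0]
width: 0.0871
gripper_force: 0.0
[ 0.28980744 -0.11040038 -0.51273234  2.03128996 -0.05827497  1.20882702
 -0.20005193]
```

```bash
python3 -m creep '[[[0,1,0,0,-1],[0,1,0,0,-1],[0,1,0,0,-1],[0,1,0,0,-1],[0,1,0,0,-1],[0,1,0,0,-1],[0,1,0,0,-1],[0,1,0,0,-1],[0,0,0,0,-1]]]';python3 - <<'E'
from h import *
c=cam('side'); P=cloud(c); m=(P[...,2]>.07)&(P[...,2]<.23)&(P[...,0]>.3)&(P[...,0]<.5)&(P[...,1]>-.02)&(P[...,1]<.13); print(m.sum())
u,v=map(int,proj(c,[.47,.065,.15])); cv2.imwrite('pics/cov2.png',cv2.resize(c['image'][max(0,v-55):v+60,u-75:u+75,::-1],None,fx=5,fy=5,interpolation=2))
E
```

```text
clock: 12.22
tcp_pos: [0.4891, 0.0656, 0.1824]
tcp_rot: [-2.222, -2.221, -0.001]
wrist_force: [-1.0, -0.3, 0.4]
width: 0.0871
gripper_force: 0.0
560
```

View pics/cov2.png

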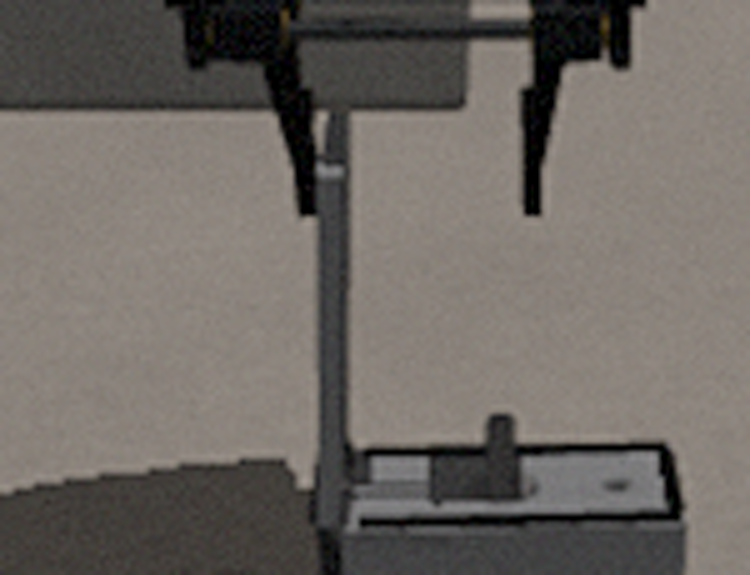

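The cover now stands upright, pushed by the left finger. I'll keep pushing and lower gradually.

```bash
python3 -m creep '[[[0,1,0,0,-1],[0,1,0,0,-1],[0,1,0,0,-1],[0,1,0.2,0,-1],[0,1,0.3,0,-1],[0,1,0.3,0,-1],[0,1,0.4,0,-1],[0,1,0.5,0,-1],[0,1,0.5,0,-1],[0,1,0.6,0,-1],[0,1,0.6,0,-1],[0,0,0,0,-1]]]'; python3 -m creep '[[[0,0,0,0,-1],[0,0,0,0,-1],[0,0,0,0,-1]]]';python3 - <<'E'
from h import *
c=cam('side'); P=cloud(c)
u,v=map(int,proj(c,[.52,.065,.11])); cv2.imwrite('pics/cov3.png',cv2.resize(c['image'][max(0,v-55):v+60,u-75:u+75,::-1],None,fx=5,fy=5,interpolation=2))
E
```

```text
clock: 13.78
tcp_pos: [0.5986, 0.0654, 0.1477]
tcp_rot: [-2.222, -2.22, 0.001]
wrist_force: [-0.6, -0.7, 0.5]
width: 0.087
gripper_force: 0.0
clock: 14.15
tcp_pos: [0.5983, 0.0655, 0.1489]
tcp_rot: [2.222, 2.221, 0.0]
wrist_force: [-0.1, -0.4, -0.1]
width: 0.0872
gripper_force: 0.0
```

View pics/cov3.png

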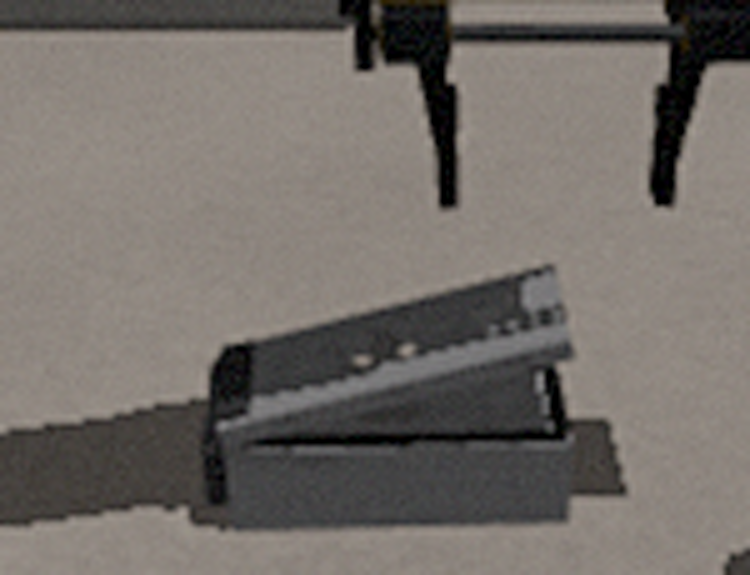

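The cover is down to roughly 0.25 rad, either still falling or resting on the neck. I'll wait and measure its angle.

```bash
cat > ang.py <<'E'
from h import *
def ang(c,s=(.45,.6)):
    P=cloud(c); m=(P[...,0]>s[0])&(P[...,0]<s[1])&(abs(P[...,1]-.065)<.045)&(P[...,2]>.05)&(P[...,2]<.12); p=P[m]
    for _ in range(4):
        k=np.polyfit(p[:,0],p[:,2],1); r=p[:,2]-np.polyval(k,p[:,0]); p=p[abs(r)<max(.004,1.5*r.std())]
    print('angle',np.arctan(k[0]),'z at hinge,hole',np.polyval(k,[.445,.575]).round(4),len(p))
E
python3 -c "
from ang import *
ang(cam('top')); ang(cam('side'))"
python3 -m creep '[[[0,0,0,0,-1],[0,0,0,0,-1],[0,0,0,0,-1],[0,0,0,0,-1]]]'
python3 -c "
from ang import *
ang(cam('top')); ang(cam('side'))"
```

```text
angle 0.19442825678821576 z at hinge,hole [0.0552 0.0808] 1452
angle 0.12769324396513482 z at hinge,hole [0.0577 0.0744] 1044
clock: 14.8
tcp_pos: [0.5983, 0.0655, 0.1486]
tcp_rot: [-2.222, -2.221, -0.0]
wrist_force: [-0.1, -0.5, 0.4]
width: 0.0872
gripper_force: 0.0
angle 0.051286207866768754 z at hinge,hole [0.055  0.0616] 1464
angle 0.04608804347917401 z at hinge,hole [0.0579 0.0639] 1034
```

The cover is at its stop (angle about 0.05). Now the pin.

```bash
python3 -m creep '[[[-4.56,0.68,0,0,-1],[-4.56,0.68,0,0,-1],[-4.56,0.68,0,0,-1],[-4.56,0.68,0,0,-1],[-4.56,0.68,0,0,-1],[-4.56,0.68,0,0,-1],[0,0,0,0,-1],[0,0,0,0,-1],[0,0,0,0,-1]]]'; python3 -m creep '[[[0,0,2,0,-1],[0,0,2,0,-1],[0,0,2,0,-1],[0,0,1.5,0,-1],[0,0,0.8,0,-1],[0,0,0,0,-1],[0,0,0,0,-1]]]'; python3 -m creep '[[[0,0,0,0,1],[0,0,0,0,1],[0,0,0,0,1],[0,0,0,0,1],[0,0,0,0,1],[0,0,0,0,1],[0,0,0,0,1],[0,0,0,0,1],[0,0,0,0,1],[0,0,0,0,1],[0,0,0,0,1]]]'
```

```text
clock: 16.02
tcp_pos: [0.6392, -0.2063, 0.1487]
tcp_rot: [-2.219, -2.223, -0.001]
wrist_force: [-0.4, -0.1, 0.5]
width: 0.087
gripper_force: 0.0
clock: 16.9
tcp_pos: [0.6395, -0.2082, 0.0663]
tcp_rot: [2.221, 2.22, 0.001]
wrist_force: [0.8, -0.1, -0.6]
width: 0.0869
gripper_force: 0.0
clock: 18.27
tcp_pos: [0.639, -0.2081, 0.0655]
tcp_rot: [-2.222, -2.221, -0.0]
wrist_force: [0.6, 0.3, -1.1]
width: 0.0215
gripper_force: 29.8
```

```bash
python3 -m creep '[[[0,0,-1.5,0,1],[0,0,-2.5,0,1],[0,0,-3,0,1],[0,0,-2.5,0,1],[0,0,-0.5,0,1],[0,0,0,0,1],[0,0,0,0,1]]]'; python3 - <<'E'
from axis import *
c=cam('side'); print(state()['tcp_pos'],state()['width'])
axis(c,(.641,-.212),.09,.19,.03)
m=np.zeros(0)
P=cloud(c)
print('floor err',[np.median(P[(abs(P[...,0]-x)<.02)&(abs(P[...,1]+.3)<.02)][:,2]).round(4) for x in(.5,.65)])
t=cam('top')
for n,k in((t,'top'),(c,'side')):
    ang=None
    Q=cloud(n); g=cv2.cvtColor(n['image'],cv2.COLOR_RGB2GRAY)
    u,v=map(float,proj(n,[.575,.065,.063])); u0,v0=int(u),int(v)
    if k=='top': gt=g[v0-9:v0+10,u0-9:u0+10]; print(u0,v0); print(gt)
    else: print(u0,v0); print(g[v0-5:v0+6,u0-8:u0+9])
    cv2.imwrite('pics/c_%s.png'%k,n['image'][:,:,::-1])
E
```

```text
clock: 19.15
tcp_pos: [0.6383, -0.208, 0.1642]
tcp_rot: [-2.221, -2.22, 0.002]
wrist_force: [-0.1, -0.7, -0.7]
width: 0.021
gripper_force: 29.8
[ 0.6382822  -0.2080406   0.16422333] 0.021191241229410684
169 292 313 midx 635.2 w 30.7 z 192.9 y -218.3
171 292 319 midx 638.9 w 38.4 z 188.8 y -217.3
173 292 319 midx 639.2 w 38.5 z 185.4 y -217.5
175 291 318 midx 638.4 w 37.5 z 181.9 y -217.6
177 291 318 midx 638.7 w 37.9 z 178.1 y -217.3
179 292 318 midx 638.8 w 38.1 z 173.8 y -216.4
181 293 317 midx 638.5 w 37.7 z 170.4 y -216.9
183 293 317 midx 638.6 w 37.8 z 166.7 y -216.8
185 293 313 midx 638.4 w 31.4 z 163.1 y -216.9
187 294 313 midx 638.4 w 29.5 z 158.4 y -215.5
189 295 313 midx 639.3 w 28.6 z 158.3 y -221.2
191 297 311 midx 638.7 w 21.8 z 154.9 y -221.8
193 300 305 midx 639.1 w 7.9 z 145.6 y -213.7
195 300 305 midx 639.4 w 8.0 z 139.7 y -210.8
197 300 305 midx 640.0 w 7.9 z 136.9 y -212.5
199 300 305 midx 639.9 w 8.9 z 132.7 y -212.1
201 299 304 midx 639.0 w 7.4 z 128.3 y -211.5
203 299 304 midx 639.3 w 7.2 z 123.9 y -211.1
205 299 304 midx 639.5 w 8.5 z 120.2 y -211.6
207 299 304
[... 1814 characters left out ...]
139 137 137 141 143 101   0   0   0   0   6 108 143 138 138]
 [133 134 138 139 134 137 144 120  74 101 118 116 110 124 145 138 141]
 [139 137 137 139 138 141 143 141 135 140 145 149 148 143 140 137 139]
 [138 141 139 137 141 138 139 135 129 120 109 113 124 140 134 138 135]
 [140 138 138 137 135 134 115  93  89  78  66  71  96 129 136 137 140]
 [133 135 137 137 133 127  98  71  73  58  66  71 104 131 135 134 135]
 [137 136 137 137 138 136 120 121 119 113 120 123 130 139 140 140 138]
 [140 133 138 136 139 141 138 141 143 142 139 141 140 140 135 137 141]
 [136 139 136 137 137 135 138 137 142 135 138 137 135 138 139 133 136]
 [135 137 141 137 135 135 137 136 135 136 136 134 137 136 137 138 137]]
```

```bash
python3 - <<'E'
from h import *
for n,(u,v) in(('top',(173.2,189.1)),('side',(253.3,156.6))):
    c=cam(n); print(n,ray(c,u,v,.064).round(4)); g=cv2.cvtColor(c['image'],cv2.COLOR_RGB2GRAY).astype(float)
    bg={'top':198,'side':138}[n]; u0,v0=round(u),round(v); a=7 if n=='top' else 5; b=6 if n=='top' else 2
    vv,uu=np.mgrid[v0-b:v0+b+1,u0-a:u0+a+1]; w=(bg-g[v0-b:v0+b+1,u0-a:u0+a+1]>(45 if n=='top' else 20))*1.
    cu,cv=(w*uu).sum()/w.sum(),(w*vv).sum()/w.sum(); print(cu,cv,w.sum(),ray(c,cu,cv,.064).round(4))
E
```

```text
top [0.5729 0.0655 0.064 ]
173.38 189.04 50.0 [0.573  0.0651 0.064 ]
side [0.577  0.0632 0.064 ]
253.11111111111111 156.5 18.0 [0.5766 0.0637 0.064 ]
```

```bash
python3 -m creep '[[[4.54,-1.06,0,0,1],[4.54,-1.06,0,0,1],[4.54,-1.06,0,0,1],[4.54,-1.06,0,0,1],[4.54,-1.06,0,0,1],[4.54,-1.06,0,0,1],[0,0,1,0,1],[0,0,1,0,1],[0,0,0,0,1],[0,0,0,0,1]]]'; python3 - <<'E'
from axis import *
c=cam('side'); print(state()['tcp_pos'],state()['width'])
axis(c,(.576,.06),.072,.12,.03)
u,v=map(int,proj(c,[.575,.065,.09]))
cv2.imwrite('pics/pin.png',cv2.resize(c['image'][v-45:v+45,u-60:u+60,::-1],None,fx=6,fy=6,interpolation=2))
E
```

```text
clock: 20.6
tcp_pos: [0.5758, 0.0632, 0.1455]
tcp_rot: [-2.224, -2.219, 0.0]
wrist_force: [-0.4, 0.5, -1.6]
width: 0.0214
gripper_force: 29.8
[0.57586034 0.06346984 0.14572079] 0.021315775374111102
135 252 256 midx 577.7 w 9.3 z 120.4 y 61.1
137 252 256 midx 577.7 w 9.2 z 115.6 y 60.9
139 252 256 midx 577.8 w 9.0 z 111.0 y 60.1
141 252 256 midx 577.8 w 9.1 z 105.9 y 60.2
143 252 256 midx 578.0 w 9.5 z 101.6 y 58.6
145 252 256 midx 578.2 w 9.3 z 95.6 y 60.5
147 253 256 midx 579.2 w 7.2 z 92.1 y 57.4
```

View pics/pin.png

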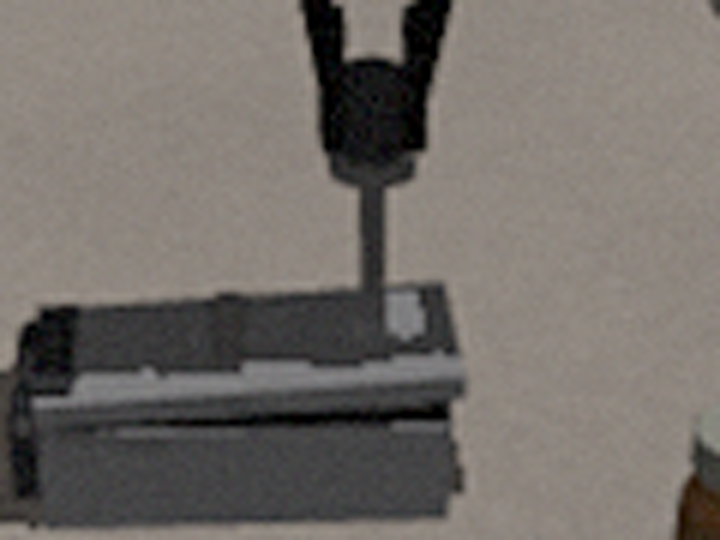

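The pin hangs over the cover's hole, with its stem at crop (372,230). The neck shows faintly at (230,310) through the window. I'll correct by 1 mm and descend.

```bash
python3 -m creep '[[[0.1,-0.1,0.5,0,1],[0,0,0.6,0,1],[0,0,0.6,0,1],[0,0,0.6,0,1],[0,0,0.6,0,1],[0,0,0,0,1]]]'
```

```text
clock: 21.4
tcp_pos: [0.5742, 0.0653, 0.116]
tcp_rot: [-2.222, -2.22, 0.001]
wrist_force: [-0.5, 0.4, -1.1]
width: 0.021
gripper_force: 29.8
```

```bash
python3 -m creep '[[[0,0,0.5,0,1],[0,0,0.5,0,1],[0,0,0.5,0,1],[0,0,0.4,0,1],[0,0,0,0,1]]]'
```

```text
clock: 22.02
tcp_pos: [0.5744, 0.0653, 0.0972]
tcp_rot: [-2.222, -2.22, 0.0]
wrist_force: [-0.3, 0.9, -0.4]
width: 0.0213
gripper_force: 29.8
```

```bash
python3 -m creep '[[[0,0,0.6,0,1],[0,0,0.6,0,1],[0,0,0.5,0,1],[0,0,0,0,1]]]'; python3 -m creep '[[[0,0,0.4,0,1],[0,0,0.4,0,1],[0,0,0.2,0,1],[0,0,0,0,1],[0,0,0,0,1]]]'
```

```text
clock: 22.52
tcp_pos: [0.5745, 0.0653, 0.0801]
tcp_rot: [-2.222, -2.221, 0.0]
wrist_force: [1.0, 0.5, -1.1]
width: 0.0212
gripper_force: 29.8
clock: 23.15
tcp_pos: [0.5752, 0.0654, 0.0711]
tcp_rot: [2.222, 2.22, 0.002]
wrist_force: [3.4, 0.1, 4.5]
width: 0.0212
gripper_force: 29.8
```

```bash
python3 -m creep '[[[0,0,0.2,0,1],[0,0,0.1,0,1],[0,0,0,0,1],[0,0,0,0,1]]]'; python3 -m creep '[[[0,0,0.15,0,1],[0,0,0,0,1],[0,0,0,0,1]]]'
```

```text
clock: 23.65
tcp_pos: [0.5754, 0.0654, 0.0682]
tcp_rot: [2.221, 2.22, 0.002]
wrist_force: [3.9, -0.6, 6.9]
width: 0.0212
gripper_force: 29.8
clock: 24.02
tcp_pos: [0.5755, 0.0654, 0.0668]
tcp_rot: [2.221, 2.22, 0.003]
wrist_force: [2.7, -0.6, 6.7]
width: 0.0213
gripper_force: 29.8
```

```bash
python3 -m creep '[[[0,0,0.1,0,1],[0,0,0,0,1],[0,0,0,0,1]]]'; python3 -m creep '[[[0,0,0.1,0,1],[0,0,0,0,1],[0,0,0,0,1]]]'; python3 -c "
from ang import *
ang(cam('top')); ang(cam('side'))"
```

```text
clock: 24.4
tcp_pos: [0.5756, 0.0655, 0.0663]
tcp_rot: [2.221, 2.22, 0.003]
wrist_force: [1.3, 0.7, 11.5]
width: 0.0212
gripper_force: 29.7
clock: 24.78
tcp_pos: [0.5758, 0.0656, 0.0661]
tcp_rot: [2.221, 2.219, 0.003]
wrist_force: [-1.3, -0.2, 18.6]
width: 0.0216
gripper_force: 29.8
angle -0.026030871062711118 z at hinge,hole [0.0552 0.0518] 764
angle -0.005110970390418325 z at hinge,hole [0.057  0.0563] 898
```

```bash
python3 -m creep '[[[0,0,0,0,1],[0,0,0,0,1],[0,0,0,0,1],[0,0,0,0,1]]]'; python3 -c "
from ang import *
ang(cam('side')); print(state()['wrist_force'],state()['tcp_pos']); print(manip.job_done())"
```

```text
clock: 25.38
tcp_pos: [0.5758, 0.0656, 0.066]
tcp_rot: [2.221, 2.219, 0.003]
wrist_force: [-0.9, -1.3, 19.1]
width: 0.0216
gripper_force: 29.8
angle -0.0065363468089421565 z at hinge,hole [0.057  0.0561] 896
[-1.3012617  -0.63804817 18.18492841] [0.57578681 0.06560799 0.06606514]
the job is handed in; nothing more can be done
None
```

I handed the job in at about 25 s with the cell seated in the bore, the cover measured shut, and the pin still gripped and pressed down at about 18 N; the hand-in returned no verdict.

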